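# Free a drying peg and hang the rinsed measuring beaker on it

## Robot

A 6-joint arm with a two-finger parallel gripper is mounted at the origin on a cart in front of the work surface, level with it; the furniture and walls round the work are solid. World frame = base frame: x ahead of the robot, y to its left, z up, the work surface at z = 0. Lengths are in m, angles in degrees, forces in N, time in s.
With the tool pointing down it reaches from about 0.4 to 0.825 m from the base axis. Payload 7 kg.
Tool frame: the origin (TCP) lies midway between the tips of the shut fingers; the grasp point (between the pads) lies r.grip_depth behind it (r.grip_depth is the distance from the TCP to the grasp point, in m); z points along the fingers, y is the direction in which the jaws open and shut (so a half turn about z gives the same grasp; the last joint's range is limited). The gripper opens to 88 mm and grips with 3 to 60 N. Pads are 19 mm wide; open, the fingers measure 130 mm over their backs; the gripper's body (78 mm by 193 mm) begins 47 mm behind the grasp point.
Start: joints at [-59.983, 20.546, 0.682, 0, -70.136, -16.507], TCP at [0.158, -0.656, 0.227] pointing down, gripper open.
Joint ranges: [-176.03, 176.03], [-82.01, 121.73], [-58.28, 71.71], [-173.87, 95.51], [-174.79, -0.11], [-173.66, 173.66]. Speed limits (degrees/s): [136.94, 136.94, 172.46, 180, 180, 180].

## Interface

Orientations are given as [roll, pitch, yaw] about the fixed x, y, z axes, in that order (R = Rz(yaw) Ry(pitch) Rx(roll)).
In Python, from plant import r, imaging, close_job gives the robot as it stands.
- The arm moves only by the tool step_arm, never from a script. Its argument "commands" is a list of rows, each a list of 2 entries, a list of its own where there are three numbers: the shift along the tool's x, y, z in mm, then the turn about the tool's z in degrees. In form: [[[x, y, z], twist], ...]. A call has 1 to 20 rows; each row shifts and turns the commanded pose from where the row before left it, along the tool's axes as they then stand; what a row does not reach is not made up. A row lasts 1/8 s, in which the tool goes at most 62.5 mm and 10.7 degrees, less where a joint would pass 70% of its speed; a pose out of reach is approached as far as the arm can. A call with a gripper value outside its range is refused whole. "gripper" is the closure, from 0 (fully open) to 1 (shut), set as the call begins (left out, the last holds). The fingers move at their own pace and stop on an object; "grip_force" is the grip in N (left out, the last holds). Time passes only in rows, so rows that do not move let the fingers close. It gives the time, the measured TCP pose, the force and the opening at its end, in the units of the state.
- r.get_state(): the state, without advancing time (a new reading comes with each control period).
- imaging.capture(name): name is "side" or "top"; returns a dict with "img" (384x512x3 uint8, red, green, blue), "z_map" (384x512 float32, m along the optical axis (not along the pixel's ray), 0 where there is no reading), "vfov" (degrees; the focal length in pixels is half the picture's height over the tangent of half this angle, whatever the lens; pixels are square), "cx", "cy" (the principal point, pixels), "D" ([k1, k2, p1, p2, k3] as OpenCV has them; the pictures are not rectified), "extrinsics" (4x4, takes a point from camera to world coordinates). Camera axes: x right, y down, z forward; pixel columns grow to the right and rows downward; lengths in m; the calibration is good to about 2 mm. A picture is of the moment at which its call begins.
- close_job(): hands the job in, once; it reports no verdict.
The state is a dict: "time_s": time; "joints": joint angles; "qd": joint speeds; "joint_torque": joint torques, N m; "tcp_pos": TCP position; "eef_rot": TCP orientation; "contact_force": force on the tool from outside, world axes, zero at the start; "moment": the same for the moment, N m; "gripper_width": finger opening in m.
Only numpy, scipy, OpenCV 4.12 (cv2) and the standard library are available. Lean on these libraries where they do the work, as an engineer would, in place of code of your own. Each camera call takes 0.05 s, during which the arm holds its last target.

## Task

The measuring beaker lying on its side has been rinsed and must drain, but the only peg of the drying stand without a beaker still carries a funnel that is dry. Lift the funnel off and stand it mouth down on the stack of wipes; then turn the lying beaker upside down over the freed peg and lower it gently until its rim sits flat on the peg's ribbed seat. Do not let the beaker or the funnel drop, and leave the beaker that already hangs on the stand, the cleaner bottle and the swab tube undisturbed.

Things in the scene. Friction and masses are not known exactly. Their poses are not given: they have to be found in the camera images.
- beaker: rinsed measuring beaker lying on its side, mouth away from the robot. White plastic, 130 mm long; tube 48 mm outside, wall 3 (bore 42, 122 deep), rim bead 52; hexagonal foot 56 across flats, 65 across corners, 8 thick. 0.09 kg. Origin: centre of the foot's underside; +z along the tube to the mouth (level as it lies, down when hung). Grip the tube 35 to 45 mm from the foot's underside
- beaker_rim (a point): centre of the lying beaker's mouth, in the plane of the rim (130 mm from the origin along its +z)
- beaker_drying: an equal beaker already hanging upside down on one of the two pegs; leave it alone. Same frame: origin at its foot, which is at the top, +z down to its mouth
- funnel: dry white plastic funnel standing mouth down over the other peg, which is hidden inside it. 90 mm high: rim 80 mm diameter, cone narrowing to 24 mm at 45 mm height, then a stem 24 mm in diameter from 45 to 90 mm, gripped from above. Origin: centre of the mouth, at the underside; +z up the stem. 0.05 kg. Lift it 90 mm to clear the peg
- rack: drying stand fixed to the bench: steel tray 110 x 220 mm (x, y), rim 21 mm high, with two upright tapered grey pegs 120 mm apart along y. A peg rises 83 mm above its seat, 17 to 12 mm thick, rounded tip; a collar at its foot (37 mm diameter, 5 mm high, then conical) centres a beaker's mouth. Seat: four radial ribs out to 44 mm. Origin: centre of the underside; z up
- seat_left (a point): seat of the peg at the rack's +y end: on the peg's axis, at the height of the ribs' top, where a rim rests (12 mm above the tray's underside)
- seat_right (a point): the same for the peg at the rack's -y end
- wipe_pad: stack of white lint-free wipes fixed flat on the green mat before the drying stand (this mat lies 5 mm lower than the grey one on which the beaker lies), 86 x 106 x 11 mm (its x, y, z). Origin: centre of its underside
- ipa_bottle: squeeze bottle of cleaner, 62 mm diameter, 152 mm tall, standing beyond the drying stand; origin at the centre of its underside
- swab_tube: tube of swabs, 30 mm diameter, 90 mm tall, standing beyond the lying beaker; origin at the centre of its underside

How it is judged:
By the outcome, as a careful person would: the job done as asked, in the order asked, and still so for the second after the job is handed in, with the robot touching nothing.
It also fails if it takes over 59 s, if anything falls off the work surface, if the arm or the gripper's body presses on something with over 40 N, if the wrist force passes 120 N, or if a joint passes its speed limit or range.

## Working session

There is one attempt and no reset: what is moved stays moved. The work goes in short steps, Python scripts to look and compute and a tool call to move; the robot and the scene stay as the last step left them, time stands still between calls to the robot, and variables do not carry over. Pictures are saved under pics/ and viewed, and the job is handed in when it is done.

Besides the shell and the picture viewer there is one more tool, called after "Call:" as name(argument=value, ...) on one line, values as JSON. step_arm: Moves the arm, as the interface text tells. Its arguments: {"type":"object","properties":{"commands":{"type":"array","items":{"type":"array"}},"gripper":{"type":"number"},"grip_force":{"type":"number"}},"required":["commands"]}

```bash
ls; mkdir -p pics
python3 - <<'E'
from plant import r, imaging
import cv2,numpy as np
print(r.get_state(), r.grip_depth)
for n in ("side","top"):
    c=imaging.capture(n); np.savez(f"{n}0.npz",**c)
    cv2.imwrite(f"pics/{n}0.png",c["img"][:,:,::-1]); print(n,c["vfov"],c["cx"],c["cy"],c["D"],np.round(c["extrinsics"],4).tolist())
E
```

```text
pics
{'time_s': 0.0, 'joints': array([-5.99837528e+01,  2.05914091e+01,  6.33456723e-01, -2.05001346e-02,
       -7.01380048e+01, -1.65071181e+01]), 'qd': array([ 0.01533268, -0.01512204,  0.09918556, -0.00478351,  0.00807056,
       -0.00063597]), 'joint_torque': array([-6.14140981e-05, -5.82718313e+01,  2.93056995e+01,  6.99693963e+00,
        6.89837529e-03, -1.31207166e-04]), 'tcp_pos': array([ 0.15753484, -0.65583711,  0.2256194 ]), 'eef_rot': array([ 1.79902522e+02, -8.79027935e-03, -1.66497845e+02]), 'contact_force': array([ 0.77746404,  0.37636192, -0.40707247]), 'moment': array([ 0.04980809,  0.01966492, -0.04103873]), 'gripper_width': 0.08752717610035454} 0.0188
side 44.88578656754613 254.38180012824205 195.95451255329994 [-0.06832822  0.          0.          0.          0.        ] [[0.9995, 0.0217, -0.022, 0.5937], [0.0291, -0.4221, 0.9061, -0.9619], [0.0104, -0.9063, -0.4225, 0.5103], [0.0, 0.0, 0.0, 1.0]]
top 45.67058646159836 251.36706240593062 191.68878310919203 [-0.15945182  0.          0.          0.          0.        ] [[0.0265, -0.9978, 0.0602, 0.5168], [-0.9995, -0.0254, 0.0189, -0.1429], [-0.0173, -0.0607, -0.998, 1.0867], [0.0, 0.0, 0.0, 1.0]]
```

View pics/side0.png

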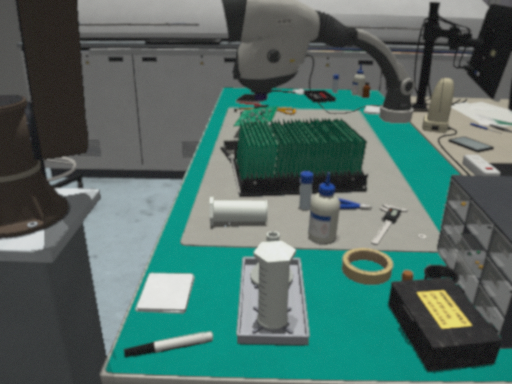

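View pics/top0.png

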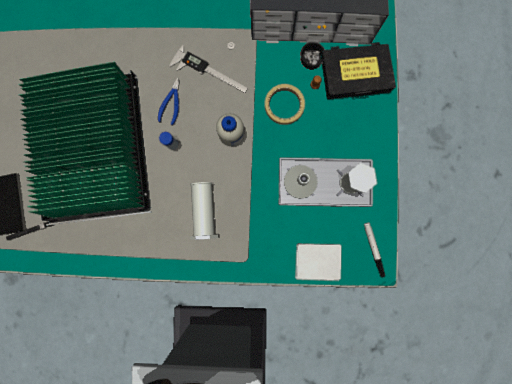

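The funnel is on the left (+y) peg, at about (302,180) in the top view. The hanging beaker is on the right peg (360,180), the lying beaker spans (203,183)-(205,238), and the pad is at (318,262). I'll enlarge the pictures and measure.

```bash
cat > h.py <<'E'
import numpy as np,cv2
def load(n): return dict(np.load(n+".npz"))
def K(c):
    f=192/np.tan(np.radians(float(c["vfov"])/2)); return np.array([[f,0,float(c["cx"])],[0,f,float(c["cy"])],[0,0,1]])
def rays(c,uv):
    p=cv2.undistortPoints(np.array(uv,float).reshape(-1,1,2),K(c),c["D"].astype(float)).reshape(-1,2)
    return np.c_[p,np.ones(len(p))]
def plane(c,uv,z):
    E=c["extrinsics"];d=rays(c,uv)@E[:3,:3].T; o=E[:3,3]
    return o+d*((z-o[2])/d[:,2])[:,None]
def cloud(c,mask=None):
    v,u=np.mgrid[0:384,0:512]; z=c["z_map"]; 
    d=rays(c,np.c_[u.ravel(),v.ravel()])*z.ravel()[:,None]; E=c["extrinsics"]
    P=(d@E[:3,:3].T+E[:3,3]).reshape(384,512,3); P[z<=0]=np.nan
    return P
E
python3 - <<'E'
from h import *
t=load("top0");s=load("side0")
cv2.imwrite("pics/tz.png",cv2.resize(t["img"][140:300,180:400,::-1],None,fx=3.5,fy=3.5,interpolation=cv2.INTER_CUBIC))
cv2.imwrite("pics/sz.png",cv2.resize(s["img"][160:370,120:370,::-1],None,fx=2.8,fy=2.8,interpolation=cv2.INTER_CUBIC))
P=cloud(t);Q=cloud(s)
for u,v in [(203,190),(203,210),(203,230),(301,180),(304,178),(285,180),(360,178),(318,262),(220,200),(270,240),(330,180),(330,195),(230,125),(167,138)]:
    print((u,v),np.round(P[v,u],4))
# side
for u,v in [(240,212),(275,250),(275,290),(165,292),(270,236)]: print('s',(u,v),np.round(Q[v,u],4))
E
```

```text
(203, 190) [ 0.5804 -0.0125  0.0498]
(203, 210) [ 0.5348 -0.0137  0.0472]
(203, 230) [ 0.4892 -0.0155  0.0502]
(301, 180) [ 0.6065 -0.2333  0.0772]
(304, 178) [ 0.61   -0.2387  0.09  ]
(285, 180) [ 0.6111 -0.2011  0.0154]
(360, 178) [ 0.6089 -0.3527  0.1357]
(318, 262) [ 0.4195 -0.2844  0.0056]
(220, 200) [ 0.5608 -0.0473 -0.0066]
(270, 240) [ 0.4684 -0.1697 -0.003 ]
(330, 180) [ 0.6152 -0.3098  0.0009]
(330, 195) [ 0.5794 -0.3109 -0.0022]
(230, 125) [ 0.7177 -0.0748  0.1203]
(167, 138) [0.6924 0.0677 0.0885]
s (240, 212) [ 0.5392 -0.0309  0.0356]
s (275, 250) [ 0.6113 -0.3576  0.1389]
s (275, 290) [ 0.6128 -0.3799  0.0811]
s (165, 292) [ 0.4205 -0.2938  0.0065]
s (270, 236) [ 0.6048 -0.2467  0.0994]
```

```bash
echo
```

```text
(no output)
```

View pics/tz.png

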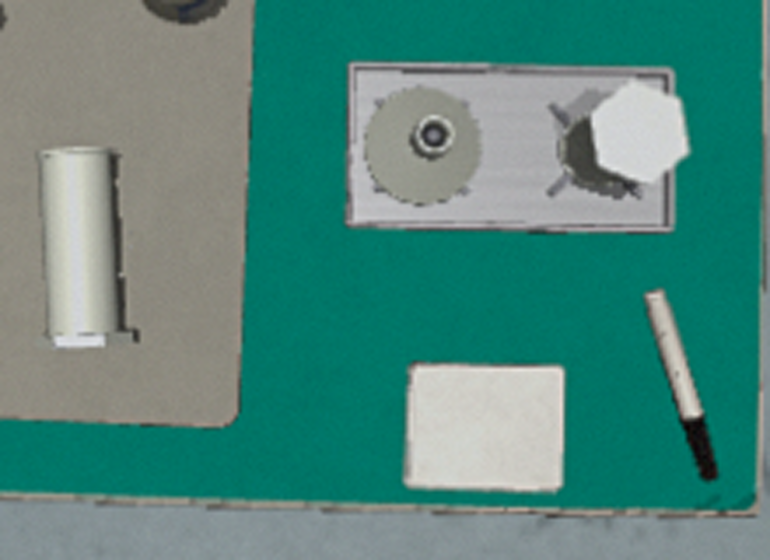

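View pics/sz.png

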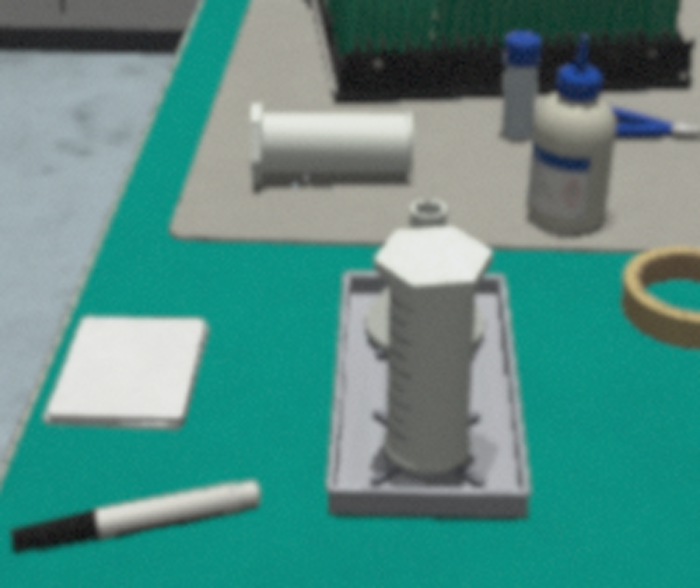

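Enlarged top view: the funnel stem ring is at crop (433,135), the tray spans (348,63)-(673,231), and the beaker runs from about (75,150) at the mouth to (80,340) at the foot. Heights agree with green mat z=-5 mm and grey mat 0. Next I'll measure precisely.

Run:
```python
from h import *
t=load("top0");s=load("side0");P=cloud(t);Q=cloud(s)
print("grey z",np.nanmedian(P[200:240,150:180,2]),"green",np.nanmedian(P[215:235,290:390,2]), np.nanmedian(P[245:270,255:285,2]),"pad",np.nanmedian(P[250:270,305:330,2]))
hsv=cv2.cvtColor(t["img"],cv2.COLOR_RGB2HSV)
def comp(m,seed):
    n,l,st,ce=cv2.connectedComponentsWithStats(m.astype(np.uint8)); 
    return (l==l[seed[1],seed[0]]),st[l[seed[1],seed[0]]]
green=(hsv[...,1]>120)&(abs(hsv[...,0].astype(int)-83)<15)
# pad
m,_=comp(~green&(hsv[...,2]>150),(318,262)); c,_=cv2.findContours(m.astype(np.uint8),0,1); q=cv2.boxPoints(cv2.minAreaRect(c[0])); print("pad",m.sum(),np.round(plane(t,q,0.006)[:,:2],4).tolist(), plane(t,[q.mean(0)],0.006))
# tray
roi=np.zeros_like(green); roi[150:212,272:376]=1
m,_=comp(~green&roi,(330,170)); 
c,_=cv2.findContours(m.astype(np.uint8),0,1);c=max(c,key=len)
# exclude foot beyond the tray
q=cv2.boxPoints(cv2.minAreaRect(c)); w=plane(t,q,0.016)[:,:2];print("tray px",q.tolist());print(np.round(w,4).tolist(),w.mean(0),[np.linalg.norm(w[i]-w[i-1]) for i in range(4)])
# heights above 0.08 near funnel
for nm,C in(("top",P),("side",Q)):
    k=(abs(C[...,0]-.61)<.06)&(abs(C[...,1]+.235)<.05)&(C[...,2]>.065)&(C[...,2]<.11); 
    v,u=np.where(k); print(nm,k.sum(),np.nanmedian(C[k],axis=0),C[k].min(0),C[k].max(0),u.mean(),v.mean())
# PCB rack/obstacles near beaker
k=(P[...,2]>.05)&(P[...,1]<.2)&(P[...,1]>.02)&(P[...,0]>.3)&(P[...,0]<.65)
print("obst",P[k].min(0),P[k].max(0),k.sum()); k&=(P[...,1]<.12); print(P[k].min(0) if k.any() else None,P[k].max(0))
# beaker
k=(abs(P[...,0]-.53)<.1)&(abs(P[...,1]+.015)<.05)&(P[...,2]>.02)
m,_=comp(k,(203,210)); B=P[m]; print("beaker",B.min(0),B.max(0))
for x in np.arange(.46,.61,.01):
    b=B[abs(B[:,0]-x)<.005]
    if len(b)>3: print(round(x,2),len(b),np.round([b[:,1].min(),b[:,1].max(),b[:,2].max(),np.median(b[:,2])],4))
```

```text
grey z -0.00164316474815962 green -0.003752293797580908 -0.00420078921311795 pad 0.005123082285923397
pad 1557 [[0.3787, -0.2312], [0.4622, -0.2319], [0.461, -0.3384], [0.3773, -0.3377]] [[ 0.41991278 -0.28460957  0.006     ]]
tray px [[277.8982238769531, 204.78504943847656], [278.9190368652344, 156.80677795410156], [375.5561218261719, 158.86289978027344], [374.5353088378906, 206.84117126464844]]
[[0.5522, -0.1857], [0.6657, -0.1856], [0.6673, -0.4164], [0.5529, -0.4149]] [ 0.60953508 -0.30064778] [np.float64(0.2291854849654645), np.float64(0.11349325104591176), np.float64(0.2308734044096826), np.float64(0.11437229968128647)]
top 98 [ 0.60858666 -0.23720904  0.0888182 ] [ 0.59815566 -0.24921464  0.06552018] [ 0.62058425 -0.22644968  0.10098366] 303.38775510204084 178.60204081632654
side 122 [ 0.61012197 -0.23982224  0.09562153] [ 0.5979657  -0.25050137  0.0824583 ] [ 0.62123445 -0.22655204  0.10051071] 272.61475409836066 235.85245901639345
obst [0.53531635 0.12285646 0.05000427] [0.64984897 0.19987903 0.14020374] 1662Traceback (most recent call last):
  File "<stdin>", line 23, in <module>
    return umr_maximum(a, axis, None, out, keepdims, initial, where)
ValueError: zero-size array to reduction operation maximum which has no identity
```

Run:
```python
from h import *
t=load("top0");s=load("side0")
g=lambda c,y0,y1,x0,x1,f:cv2.resize(c["img"][y0:y1,x0:x1,::-1],None,fx=f,fy=f,interpolation=cv2.INTER_NEAREST)
cv2.imwrite("pics/b1.png",np.hstack([g(t,170,250,185,235,7),g(t,160,205,278,328,7)[:560].copy() if 0 else cv2.resize(g(t,155,205,278,328,7),(350,560)) ]))
cv2.imwrite("pics/b2.png",np.hstack([g(s,190,235,200,275,8)]))
```

```text
(no output)
```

View pics/b1.png

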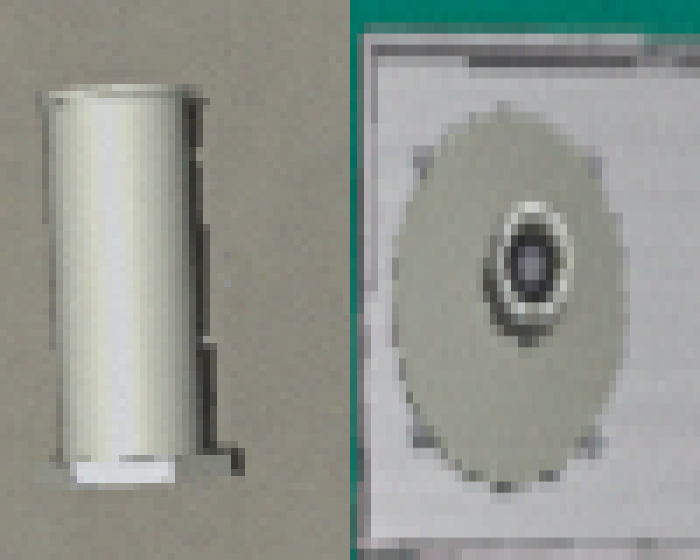

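View pics/b2.png

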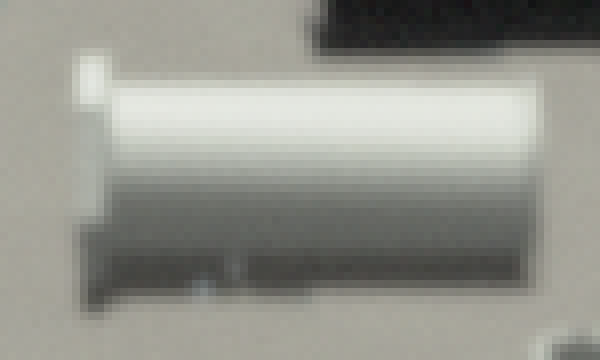

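Run:
```python
from h import *
t=load("top0");s=load("side0");P=cloud(t);Q=cloud(s)
print("funnel top ring",plane(t,[[303.4,178]],.097),"base",plane(t,[[300.5,181]],.007))
print("side ring",plane(s,[[272.6,234.8]],.097))
k=(abs(P[...,0]-.53)<.1)&(abs(P[...,1]+.015)<.05)&(P[...,2]>.015)
B=P[k]; print("beaker",B.min(0),B.max(0))
for x in np.arange(.46,.61,.01):
    b=B[abs(B[:,0]-x)<.005]
    if len(b)>3: print(round(x,2),len(b),np.round([b[:,1].min(),b[:,1].max(),b[:,2].max(),np.median(b[:,2])],4))
print("foot top end",plane(t,[[202.4,238.3]],.056),"rim end top",plane(t,[[202.4,181.7]],.053))
# highlight-line: outer edges of tube at z=27
for v,u0,u1 in((190,191.9,212),(230,193.3,213.8)): print(plane(t,[[u0,v],[u1,v]],.027)[:,:2])
# side view: foot left edge u=209.3,v~205; rim right edge
print(plane(s,[[209,204],[267,209.5]],.027))
print("tip",plane(s,[[209.5,196.5]],.056))
```

```text
funnel top ring [[ 0.60929694 -0.23672872  0.097     ]] base [[ 0.61037013 -0.23849388  0.007     ]]
side ring [[ 0.60951057 -0.23807699  0.097     ]]
beaker [ 0.4666034  -0.04618381  0.02314077] [0.60104853 0.02029622 0.05890018]
0.47 64 [-0.0462  0.0178  0.0589  0.0519]
0.48 107 [-0.0457  0.0067  0.0573  0.0477]
0.49 85 [-0.0366  0.0107  0.0531  0.0468]
0.5 89 [-0.0362  0.0108  0.0524  0.046 ]
0.51 96 [-0.0355  0.0106  0.0543  0.046 ]
0.52 79 [-0.0338  0.0104  0.0529  0.0457]
0.53 97 [-0.033   0.0143  0.0528  0.0461]
0.54 90 [-0.0324  0.0145  0.0516  0.0447]
0.55 89 [-0.032   0.0141  0.0508  0.0452]
0.56 92 [-0.0312  0.0144  0.0535  0.0456]
0.57 85 [-0.0297  0.0181  0.0516  0.0449]
0.58 91 [-0.0286  0.0182  0.0515  0.0447]
0.59 91 [-0.0283  0.0203  0.0503  0.0439]
0.6 43 [-0.0284  0.0168  0.0543  0.0453]
foot top end [[ 0.47052774 -0.01535912  0.056     ]] rim end top [[ 0.59917493 -0.01090645  0.053     ]]
[[ 0.58116235  0.01648371]
 [ 0.58235767 -0.03077549]]
[[ 0.48787354  0.01013317]
 [ 0.48930169 -0.03783504]]
[[0.46247745 0.02396581 0.027     ]
 [0.59994049 0.00181756 0.027     ]]
tip [[0.46687628 0.00410007 0.056     ]]
```

Funnel axis is at (0.610,-0.238) (three measurements agree within about 2 mm). The lying beaker's axis runs from about (0.469,-0.015) to (0.599,-0.006), yaw about 4°, and the pad centre is (0.420,-0.285). First I'll turn the jaws so they close along world x.

Call:
step_arm(commands=[[[0,0,0],-7.5],[[0,0,0],-8.5],[[0,0,0],-8.5],[[0,0,0],-8.5],[[0,0,0],-8.5],[[0,0,0],-8.5],[[0,0,0],-8.5],[[0,0,0],-8.5],[[0,0,0],-9.5]], gripper=0)

```text
time_s: 1.23
tcp_pos: [0.1576, -0.656, 0.226]
eef_rot: [180.0, 0.1, -89.7]
contact_force: [-0.4, 0.8, 0.4]
gripper_width: 0.0878
```

Call:
step_arm(commands=[[[-12,-13,0],0],[[-24,-26,0],0],[[-28,-30,0],0],[[-28,-30,0],0],[[-28,-30,0],0],[[-28,-30,0],0],[[-28,-30,0],0],[[-28,-30,0],0],[[-28,-30,0],0],[[-28,-30,0],0],[[-28,-30,0],0],[[-28,-30,0],0],[[-28,-30,0],0],[[-28,-30,0],0],[[-26,-29,0],0],[[-14,-16,0],0],[[-6,-8,0],0],[[0,0,0],0],[[0,0,0],0]])

```text
time_s: 3.6
tcp_pos: [0.6089, -0.2389, 0.2266]
eef_rot: [180.0, -0.0, -90.1]
contact_force: [0.2, -0.0, 0.7]
gripper_width: 0.0879
```

Run:
```python
from plant import r, imaging
import cv2,numpy as np
s=r.get_state();print(s["time_s"],s["tcp_pos"],s["eef_rot"],s["joints"],s["contact_force"])
c=imaging.capture("side");cv2.imwrite("pics/s1.png",cv2.resize(c["img"][40:360,100:420,::-1],None,fx=1.8,fy=1.8))
```

```text
3.6 [ 0.60886468 -0.23891477  0.22664204] [ 1.79989216e+02 -2.00120177e-04 -9.00598212e+01] [-4.37182228e+00  1.85980931e+01 -2.15916102e+00  1.08040659e-03
 -6.92534839e+01  4.31161824e+00] [ 0.17023963 -0.00483557  0.68936555]
```

View pics/s1.png

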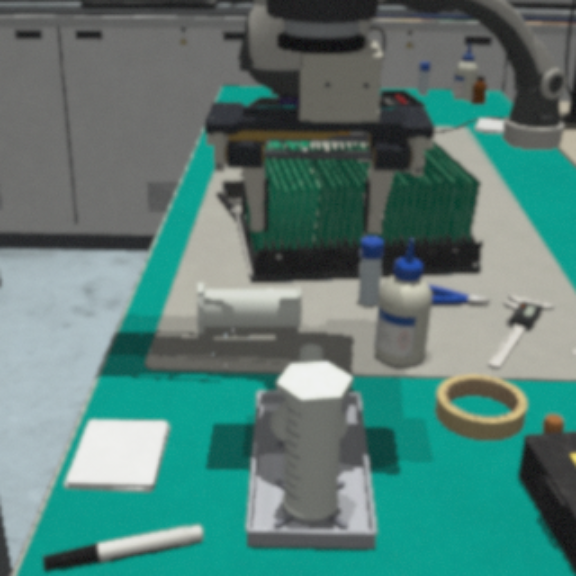

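The picture shows the open gripper centred over the stand, fingers at crop (255,190) and (375,185). Descending to the stem now (TCP z about 0.062).

Call:
step_arm(commands=[[[-1,-1,10],0],[[0,0,20],0],[[0,0,25],0],[[0,0,25],0],[[0,0,25],0],[[0,0,22],0],[[0,0,16],0],[[0,0,12],0],[[0,0,7],0],[[0,0,2],0],[[0,0,0],0]])

```text
time_s: 5.03
tcp_pos: [0.6109, -0.2373, 0.063]
eef_rot: [-180.0, -0.0, -90.0]
contact_force: [0.2, -0.6, -0.2]
gripper_width: 0.0876
```

Call:
step_arm(commands=[[[0,0,0],0],[[0,0,0],0],[[0,0,0],0],[[0,0,0],0],[[0,0,0],0],[[0,0,0],0],[[0,0,0],0],[[0,0,0],0]], gripper=1, grip_force=12)

```text
time_s: 6.02
tcp_pos: [0.6105, -0.2372, 0.0625]
eef_rot: [180.0, 0.0, -90.0]
contact_force: [-0.2, -0.4, -0.7]
gripper_width: 0.0439
```

Call:
step_arm(commands=[[[0,0,0],0],[[0,0,0],0],[[0,0,0],0],[[0,0,0],0],[[0,0,0],0],[[0,0,0],0]])

```text
time_s: 6.78
tcp_pos: [0.6106, -0.2372, 0.0625]
eef_rot: [180.0, 0.0, -90.0]
contact_force: [0.3, -0.4, 0.2]
gripper_width: 0.0435
```

Stopped at 43.5 mm where 24 mm was expected, so I'll look.

Run:
```python
from plant import r, imaging
import cv2,numpy as np
s=r.get_state();print(s)
c=imaging.capture("side");np.savez("side2.npz",**c);cv2.imwrite("pics/s2.png",cv2.resize(c["img"][120:360,180:380,::-1],None,fx=2.5,fy=2.5))
c=imaging.capture("top");np.savez("top2.npz",**c);cv2.imwrite("pics/t2.png",cv2.resize(c["img"][130:230,240:400,::-1],None,fx=4,fy=4))
```

```text
{'time_s': 6.775, 'joints': array([-4.20693541e+00,  2.66211564e+01, -1.30643811e+01, -5.94747025e-04,
       -5.03165273e+01,  4.21508606e+00]), 'qd': array([ 0.01114918,  0.04343379, -0.06422573, -0.03562618, -0.0892239 ,
       -0.07032824]), 'joint_torque': array([-4.31369926e-04, -6.12160420e+01,  2.41899991e+01,  5.78900456e+00,
        4.17248940e-02, -4.11120482e-05]), 'tcp_pos': array([ 0.61056637, -0.23722665,  0.06253844]), 'eef_rot': array([ 1.79997974e+02,  6.08223011e-04, -8.99922291e+01]), 'contact_force': array([ 0.3014907 , -0.44388053,  0.17030793]), 'moment': array([0.05304702, 0.10440444, 0.00904465]), 'gripper_width': 0.04351975288408884}
```

View pics/s2.png

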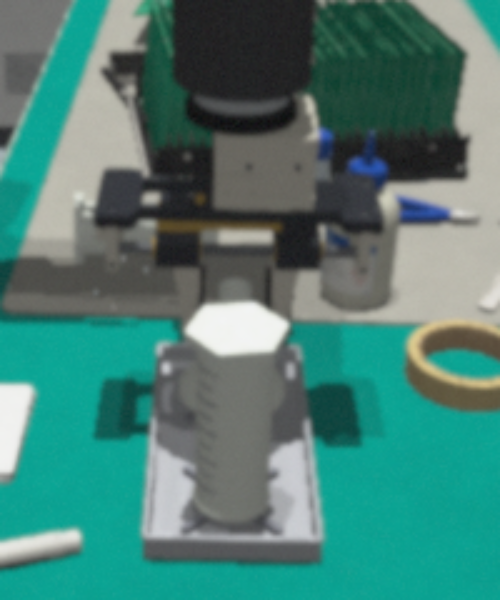

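View pics/t2.png

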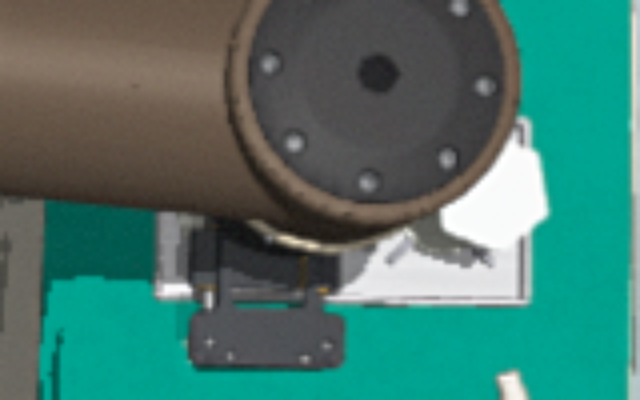

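Run:
```python
from h import *
s=load("side2");Q=cloud(s)
for v in range(222,262,4):
    row=[]
    for u in range(248,300,3):
        q=Q[v,u]; row.append("%3d/%4d/%3d"%tuple(np.nan_to_num(q*1000)))
    print(v,*row[:18])
cv2.imwrite("pics/s2b.png",cv2.resize(s["img"][205:275,235:310,::-1],None,fx=8,fy=8,interpolation=cv2.INTER_CUBIC))
```

```text
222 566/-276/142 571/-275/142 576/-278/143 581/-277/143 586/-269/139 591/ -13/  1 598/  -9/  0 605/ -11/  1 612/ -10/  0 619/  -9/  0 626/  -8/  0 632/ -12/  2 639/ -10/  1 646/ -11/  2 637/-272/141 642/-273/142   0/   0/  0 651/-278/145
226 566/-273/133 571/-276/134 576/-274/133 582/-275/134 586/-231/110 591/ -31/  1 598/ -32/  2 605/ -31/  1 611/ -34/  3 618/ -29/  0 625/ -31/  2 632/ -28/  0 639/ -32/  3 635/-228/110 637/-275/135 642/-275/136 647/-274/135 652/-276/137
230 558/ -51/  1 571/-247/111 576/-248/111 581/-249/112 586/-245/110 591/ -52/  2 598/ -50/  1 605/ -48/  0 611/ -47/  0 618/ -49/  1 625/ -48/  1 632/ -49/  1 638/ -49/  2 634/-242/110 639/-247/112 644/-249/114 649/-247/113 672/ -46/  1
234 559/ -71/  2 571/-249/104 576/-248/103 581/-247/103 587/-245/102 592/ -66/  0 598/ -68/  1   0/   0/  0 608/-229/ 93 614/-226/ 92 619/-233/ 96 631/ -65/  0 638/ -65/  1 634/-246/103 639/-249/105 645/-248/105 650/-247/104 671/ -63/  0
238 559/ -83/  0 566/ -87/  1 576/-246/ 94 581/-249/ 96 587/-248/ 95 592/ -84/  0 598/ -85/  1 603/-243/ 93 608/-246/ 95 613/-247/ 96 619/-248/ 96 6
[... 579 characters left out ...]
  0 567/-130/ -2 576/-249/ 71 583/-357/137 588/-357/137 593/-357/138 597/-355/137 602/-358/138 606/-356/138 611/-357/139 615/-356/138 620/-356/138 624/-356/138 629/-355/137 634/-355/138 638/-355/138 662/-124/ -3 668/-127/ -1
254 562/-149/  0 568/-147/ -1 579/-364/135 584/-370/139 588/-369/138 593/-369/138 597/-367/137 602/-368/138 606/-368/138 611/-368/138 615/-367/137 620/-367/138 624/-368/139 629/-366/137 633/-366/138 638/-362/135 661/-142/ -1 667/-143/  0
258 563/-190/ 16 569/-186/ 14 575/-190/ 16 584/-368/130 588/-375/135 593/-380/138 597/-380/138 602/-380/138 606/-379/138 611/-379/138 615/-379/138 619/-380/139 624/-378/138 628/-376/136 633/-374/135 651/-187/ 17 657/-188/ 17 663/-190/ 19
```

View pics/s2b.png

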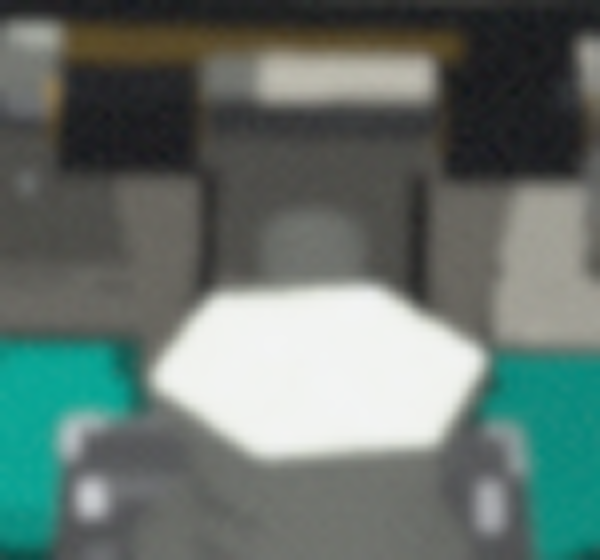

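The depth map shows finger faces at x=589 and 632, with the stem (598-620) not touched at the visible height. I'll repeat the close command with more force and see whether the width changes.

Call:
step_arm(commands=[[[0,0,0],0],[[0,0,0],0],[[0,0,0],0],[[0,0,0],0]], gripper=1, grip_force=25)

```text
time_s: 7.38
tcp_pos: [0.6106, -0.2372, 0.0626]
eef_rot: [180.0, -0.0, -90.0]
contact_force: [-0.1, 0.4, -1.0]
gripper_width: 0.0429
```

Width yields 0.6 mm with 13 N more, so the fingers are in contact with something. I'll lift 20 mm slowly and look.

Call:
step_arm(commands=[[[0,0,-2],0],[[0,0,-4],0],[[0,0,-6],0],[[0,0,-6],0],[[0,0,-2],0],[[0,0,0],0],[[0,0,0],0]])

```text
time_s: 8.25
tcp_pos: [0.6104, -0.2372, 0.0823]
eef_rot: [180.0, 0.0, -90.0]
contact_force: [-0.4, 0.2, -1.2]
gripper_width: 0.0428
```

Run:
```python
from plant import r, imaging
from h import *
c=imaging.capture("side");np.savez("side3.npz",**c)
cv2.imwrite("pics/s3.png",cv2.resize(c["img"][190:340,225:320,::-1],None,fx=4,fy=4,interpolation=cv2.INTER_CUBIC))
```

```text
(no output)
```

View pics/s3.png

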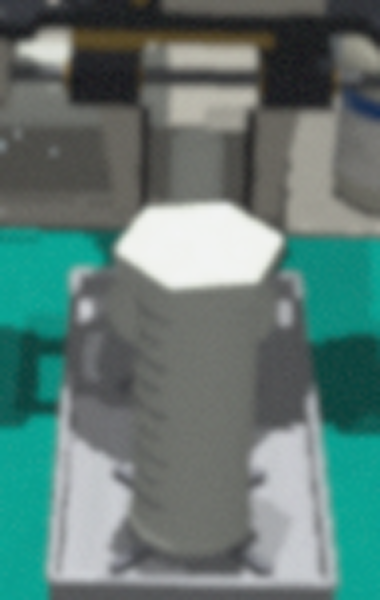

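The stem top rose about 11 px (about 20 mm), so the funnel is held; the pads evidently protrude from the finger faces, which explains the width offset. I'll lift on, then carry it to the pad.

Call:
step_arm(commands=[[[0,0,-5],0],[[0,0,-10],0],[[0,0,-15],0],[[0,0,-18],0],[[0,0,-18],0],[[0,0,-15],0],[[0,0,-10],0],[[0,0,-5],0],[[0,5,0],0],[[0,12,0],0],[[2,20,0],0],[[5,22,0],0],[[6,22,0],0],[[8,22,0],0],[[8,22,0],0],[[8,20,0],0],[[6,18,0],0],[[4,14,0],0],[[1,9,0],0],[[0,4,0],0]])

```text
time_s: 10.8
tcp_pos: [0.4203, -0.2853, 0.1787]
eef_rot: [-180.0, -0.0, -90.0]
contact_force: [0.3, 0.1, -0.1]
gripper_width: 0.0431
```

Run:
```python
from plant import r, imaging
from h import *
s=r.get_state();print(s["tcp_pos"],s["contact_force"],s["gripper_width"])
c=imaging.capture("side");np.savez("side4.npz",**c)
cv2.imwrite("pics/s4.png",cv2.resize(c["img"][130:370,100:330,::-1],None,fx=2.5,fy=2.5,interpolation=cv2.INTER_CUBIC))
c=imaging.capture("top");np.savez("top4.npz",**c)
cv2.imwrite("pics/t4.png",cv2.resize(c["img"][130:300,240:400,::-1],None,fx=3.5,fy=3.5,interpolation=cv2.INTER_CUBIC))
```

```text
[ 0.42029243 -0.28532443  0.17866862] [ 0.26980483  0.06645264 -0.12269598] 0.043140426577588514
```

View pics/s4.png

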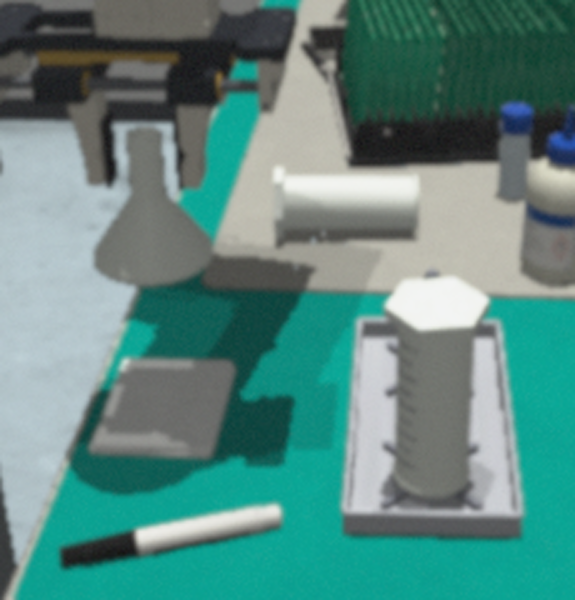

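View pics/t4.png

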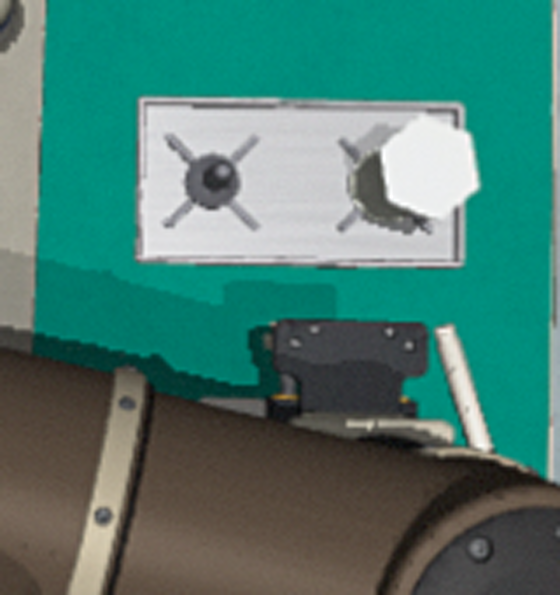

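The funnel hangs upright in the fingers over the pad, side crop (152,215); the peg is free, its collar at top crop (213,181). Lowering gently.

Call:
step_arm(commands=[[[0,0,6],0],[[0,0,14],0],[[0,0,20],0],[[0,0,22],0],[[0,0,20],0],[[0,0,14],0],[[0,0,8],0],[[0,0,5],0],[[0,0,3],0],[[0,0,2],0],[[0,0,1],0],[[0,0,0],0],[[0,0,1],0],[[0,0,0],0],[[0,0,0],0]])

```text
time_s: 12.78
tcp_pos: [0.4206, -0.2853, 0.0626]
eef_rot: [-180.0, -0.0, -90.0]
contact_force: [-0.5, 0.4, 0.5]
gripper_width: 0.0427
```

Run:
```python
from plant import r, imaging
from h import *
t=load("top4")
print("collar",plane(t,[[240+213/3.5-.4,130+181/3.5-.4]],.012),"tip",plane(t,[[240+219/3.5-.4,130+175/3.5-.4]],.088),"ribs",plane(t,[[240+211/3.5-.4,130+182/3.5-.4]],.007))
s=r.get_state();print(s["tcp_pos"],s["contact_force"],s["gripper_width"])
c=imaging.capture("side");np.savez("side5.npz",**c)
cv2.imwrite("pics/s5.png",cv2.resize(c["img"][190:370,100:330,::-1],None,fx=3,fy=3,interpolation=cv2.INTER_CUBIC))
```

```text
collar [[ 0.60918851 -0.23796377  0.012     ]] tip [[ 0.60653604 -0.23494137  0.088     ]] ribs [[ 0.60890196 -0.23705934  0.007     ]]
[ 0.42059215 -0.28527565  0.06259207] [-0.50038886  0.4000353   0.46698179] 0.042740141986480254
```

View pics/s5.png

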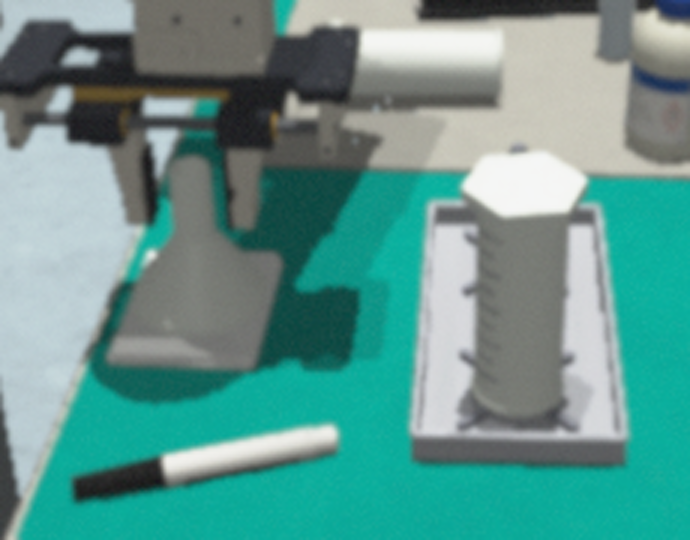

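Funnel nearly on the pad (crop (190,260) merges with the pad in shadow). I'll creep down until force shows.

Call:
step_arm(commands=[[[0,0,0.5],0],[[0,0,0.5],0],[[0,0,0.5],0],[[0,0,0],0],[[0,0,0],0]])

```text
time_s: 13.45
tcp_pos: [0.4206, -0.2853, 0.0613]
eef_rot: [-180.0, -0.0, -90.0]
contact_force: [-2.1, -0.8, 5.2]
gripper_width: 0.0428
```

Contact (5 N up). Releasing.

Call:
step_arm(commands=[[[0,0,0],0],[[0,0,0],0],[[0,0,0],0],[[0,0,0],0],[[0,0,0],0],[[0,0,0],0],[[0,0,-6],0],[[0,0,-14],0],[[0,0,-24],0],[[0,0,-30],0],[[0,0,-30],0],[[0,0,-25],0],[[0,0,-10],0]], gripper=0)

```text
time_s: 15.08
tcp_pos: [0.4213, -0.2855, 0.2025]
eef_rot: [-179.8, -0.1, -90.0]
contact_force: [0.0, -0.1, -0.9]
gripper_width: 0.0877
```

Call:
step_arm(commands=[[[0,0,0],5.7],[[0,0,0],8],[[0,0,0],8],[[0,0,0],8],[[0,0,0],8],[[0,0,0],8],[[0,0,0],8],[[0,0,0],8],[[0,0,0],8],[[0,0,0],8],[[0,0,0],8]])

```text
time_s: 16.45
tcp_pos: [0.4202, -0.2851, 0.1998]
eef_rot: [180.0, -0.0, -176.0]
contact_force: [-0.9, 0.1, -1.1]
gripper_width: 0.0874
```

Call:
step_arm(commands=[[[-4,10,0],0],[[-8,20,0],0],[[-12,30,0],0],[[-12,30,0],0],[[-12,30,0],0],[[-12,30,0],0],[[-12,30,0],0],[[-12,30,0],0],[[-10,27,0],0],[[-7,18,0],0],[[-3,9,0],0],[[0,2,0],0],[[0,0,0],0]])

```text
time_s: 18.08
tcp_pos: [0.5041, -0.0126, 0.2]
eef_rot: [-180.0, -0.0, -175.7]
contact_force: [0.5, 0.1, -0.2]
gripper_width: 0.0879
```

Run:
```python
from plant import r, imaging
from h import *
s=r.get_state();print(s["tcp_pos"],s["eef_rot"],s["joints"],s["contact_force"],s["gripper_width"])
c=imaging.capture("side");np.savez("side6.npz",**c)
cv2.imwrite("pics/s6.png",cv2.resize(c["img"][90:340,100:330,::-1],None,fx=2.4,fy=2.4,interpolation=cv2.INTER_CUBIC))
c=imaging.capture("top");np.savez("top6.npz",**c)
cv2.imwrite("pics/t6.png",cv2.resize(c["img"][130:300,180:400,::-1],None,fx=3,fy=3,interpolation=cv2.INTER_CUBIC))
```

```text
[ 0.50406547 -0.01259548  0.20002863] [-1.79996652e+02 -1.12289660e-02 -1.75685285e+02] [ 2.09262820e+01  5.53859288e+00 -2.27241411e+01 -1.76597225e-06
 -6.17489836e+01 -1.06611566e+02] [ 0.48893414  0.05657093 -0.20984006] 0.08794838424020356
```

View pics/s6.png

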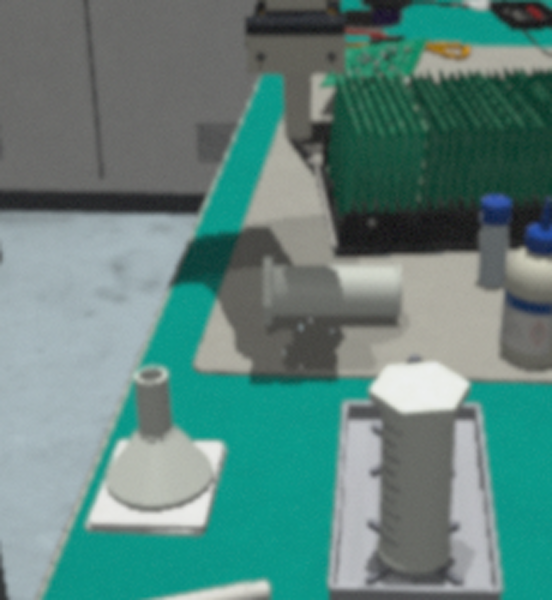

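View pics/t6.png

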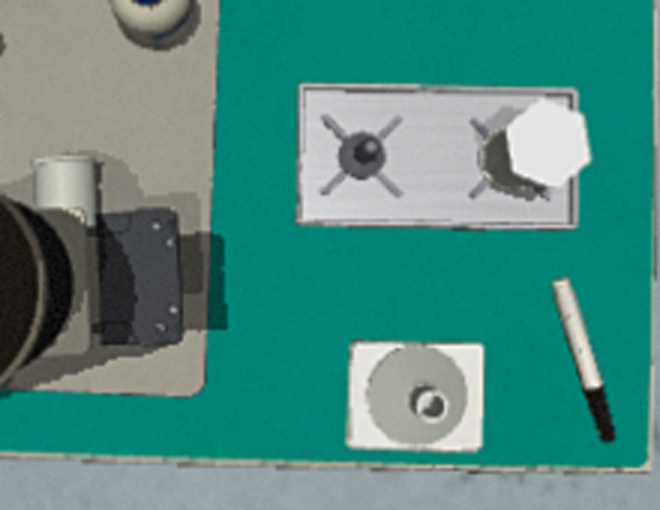

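Funnel stands upright on the pad (side crop (157,450)), fully inside it in the top view. Gripper is over the lying beaker near its foot; descending.

Call:
step_arm(commands=[[[-1.5,0,10],0],[[0,0,20],0],[[0,0,25],0],[[0,0,25],0],[[0,0,25],0],[[0,0,25],0],[[0,0,22],0],[[0,0,16],0],[[0,0,11],0],[[0,0,7],0],[[0,0,4],0],[[0,0,1],0],[[0,0,0],0]])

```text
time_s: 19.8
tcp_pos: [0.506, -0.012, 0.0094]
eef_rot: [180.0, 0.0, -175.7]
contact_force: [-0.1, -0.5, 0.4]
gripper_width: 0.0876
```

Run:
```python
from plant import r, imaging
from h import *
s=r.get_state();print(s["tcp_pos"],s["eef_rot"],s["contact_force"],s["gripper_width"])
c=imaging.capture("side");np.savez("side7.npz",**c)
cv2.imwrite("pics/s7.png",cv2.resize(c["img"][130:240,180:300,::-1],None,fx=5,fy=5,interpolation=cv2.INTER_CUBIC))
```

```text
[ 0.50604552 -0.01200569  0.00937808] [ 1.79991501e+02  3.41080659e-02 -1.75688752e+02] [-0.09732503 -0.49629404  0.43435728] 0.0876388600293283
```

View pics/s7.png

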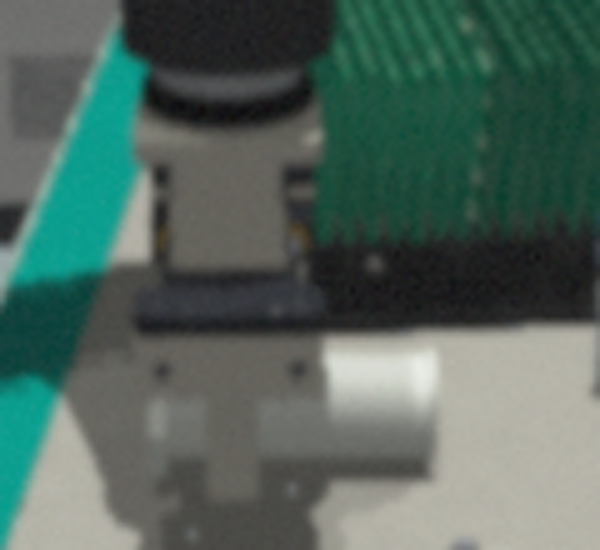

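Fingers straddle the tube, clear of the foot (finger at crop (232,430), foot at (157,430)). I'll close with light force so that the beaker can swing mouth-down about the pads when lifted.

Call:
step_arm(commands=[[[0,0,0],0],[[0,0,0],0],[[0,0,0],0],[[0,0,0],0],[[0,0,0],0],[[0,0,0],0],[[0,0,0],0]], gripper=1, grip_force=4)

```text
time_s: 20.72
tcp_pos: [0.5059, -0.012, 0.0091]
eef_rot: [180.0, 0.0, -175.7]
contact_force: [0.5, 0.0, 1.0]
gripper_width: 0.0502
```

Call:
step_arm(commands=[[[0,0,-1],0],[[0,0,-2],0],[[0,0,-3],0],[[0,0,-4],0],[[0,0,-4],0],[[0,0,-4],0],[[0,0,-2],0],[[0,0,0],0],[[0,0,0],0]])

```text
time_s: 21.85
tcp_pos: [0.5057, -0.0121, 0.029]
eef_rot: [-180.0, -0.0, -175.7]
contact_force: [0.4, 0.1, -1.3]
gripper_width: 0.05
```

Run:
```python
from plant import r, imaging
from h import *
s=r.get_state();print(s["tcp_pos"],s["eef_rot"],s["contact_force"],s["gripper_width"])
c=imaging.capture("side");np.savez("side8.npz",**c)
cv2.imwrite("pics/s8.png",cv2.resize(c["img"][130:240,180:300,::-1],None,fx=5,fy=5,interpolation=cv2.INTER_CUBIC))
```

```text
[ 0.50570896 -0.01209515  0.02895045] [-1.79998881e+02 -1.16347003e-02 -1.75689988e+02] [ 0.37369349  0.0800663  -1.32690994] 0.04997667266611787
```

View pics/s8.png

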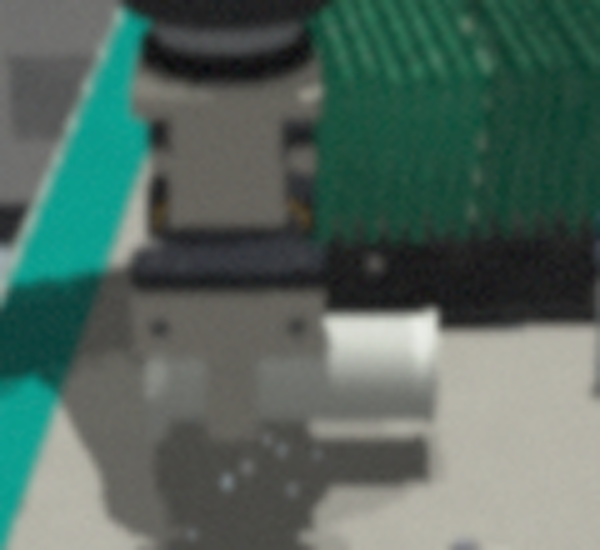

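The beaker lifted level without swinging (crop (290,385)), so the grip friction holds it. Before forcing a swing I'll check the finger profile from the earlier unobstructed view, since the 65 mm foot has to pass between the fingers.

Run:
```python
from h import *
s=load("side4");Q=cloud(s)
cv2.imwrite("pics/s4b.png",cv2.resize(s["img"][135:245,95:220,::-1],None,fx=6,fy=5.4,interpolation=cv2.INTER_NEAREST))
for v in range(160,210,2):
    q=Q[v,95:200]; k=(q[:,1]<-.22)&(q[:,1]>-.36)
    idx=np.where(k)[0]
    # segments
    segs=np.split(idx,np.where(np.diff(idx)>1)[0]+1)
    print(v,[ "%d-%d x%.0f..%.0f y%.0f z%.0f"%(g[0]+95,g[-1]+95,q[g[0],0]*1e3,q[g[-1],0]*1e3,np.median(q[g,1])*1e3,np.median(q[g,2])*1e3) for g in segs if len(g)>0])
```

```text
160 ['95-108 x340..341 y-312 z262', '112-140 x367..396 y-324 z267', '166-191 x447..476 y-323 z268']
162 ['95-139 x340..404 y-322 z262', '141-194 x408..487 y-317 z262', '196-199 x490..494 y-313 z262']
164 ['95-199 x340..495 y-319 z260']
166 ['95-99 x340..341 y-321 z256', '101-103 x341..341 y-300 z247', '113-199 x366..495 y-320 z257']
168 ['95-101 x339..340 y-316 z250', '113-141 x366..395 y-324 z254', '166-190 x446..476 y-325 z256']
170 ['95-99 x338..339 y-323 z250', '114-141 x368..395 y-324 z251', '166-189 x446..476 y-325 z253']
172 ['95-98 x338..340 y-324 z247', '127-141 x379..395 y-297 z237', '167-184 x447..465 y-325 z250']
174 ['128-133 x380..387 y-298 z234', '135-142 x391..396 y-293 z232', '171-183 x447..464 y-297 z235']
176 ['128-144 x378..399 y-296 z230', '171-183 x448..464 y-296 z231']
178 ['129-144 x380..399 y-297 z227', '169-183 x443..463 y-296 z228']
180 ['130-144 x381..400 y-297 z223', '169-183 x443..462 y-297 z225']
182 ['130-144 x381..399 y-297 z220', '151-164 x410..432 y-280 z213', '169-178 x443..458 y-297 z221', '180-182 x461..462 y-296 z221']
184 ['131-145 x382..399 y-
[... 490 characters left out ...]
43..458 y-295 z203']
194 ['133-146 x384..399 y-297 z199', '151-165 x412..433 y-295 z199', '170-182 x443..458 y-296 z200']
196 ['133-146 x384..399 y-296 z195', '151-165 x411..432 y-295 z196', '170-182 x443..458 y-296 z197']
198 ['134-146 x384..399 y-296 z192', '151-165 x410..432 y-295 z192', '170-181 x443..458 y-296 z193']
200 ['134-146 x385..399 y-297 z189', '151-165 x410..433 y-295 z188', '171-181 x444..459 y-296 z189']
202 ['134-145 x384..399 y-296 z185', '151-165 x409..433 y-296 z185', '171-180 x443..458 y-296 z186']
204 ['142-144 x396..398 y-296 z181', '152-166 x412..433 y-295 z181', '171-179 x444..457 y-295 z182']
206 ['152-166 x411..433 y-296 z178']
208 ['151-167 x408..434 y-294 z174']
```

View pics/s4b.png

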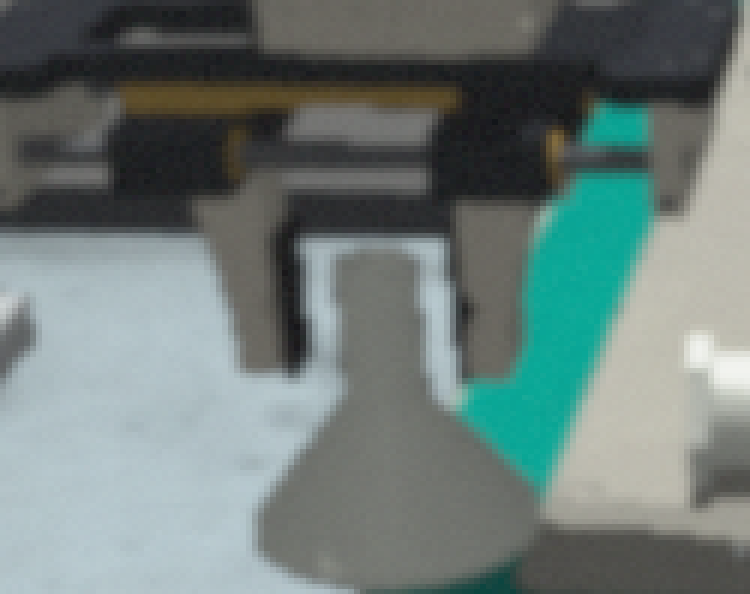

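The fingers' inner faces are straight with only about 4 mm of recess, so the 65 mm foot could not swing up between fingers closed on the 48 mm tube. The wrist cannot be pitched in this interface either. Better plan:
- Set the beaker back down.
- Grip the foot itself across its two side corners. These lie on an axis with little turning friction, and the mass hangs about 46 mm off it.
- Tip the beaker about its rim, which stays on the mat, until it stands mouth down.

Call:
step_arm(commands=[[[0,0,3],0],[[0,0,5],0],[[0,0,5],0],[[0,0,3],0],[[0,0,2],0],[[0,0,1],0],[[0,0,1],0],[[0,0,0],0],[[0,0,0],0]])

```text
time_s: 23.02
tcp_pos: [0.5059, -0.012, 0.0092]
eef_rot: [180.0, 0.0, -175.7]
contact_force: [-0.3, -0.5, -1.0]
gripper_width: 0.0502
```

Call:
step_arm(commands=[[[0,0,0],0],[[0,0,0],0],[[0,0,0],0],[[0,0,0],0],[[0,0,0],0],[[0,0,0],0],[[0,0,0],0]], gripper=0)

```text
time_s: 23.9
tcp_pos: [0.5058, -0.0121, 0.0091]
eef_rot: [180.0, 0.0, -175.7]
contact_force: [0.6, 0.6, -0.3]
gripper_width: 0.0877
```

Run:
```python
from plant import r, imaging
from h import *
s=r.get_state();print(s["tcp_pos"],s["eef_rot"],s["contact_force"],s["gripper_width"])
c=imaging.capture("side");np.savez("side9.npz",**c);Q=cloud(c)
cv2.imwrite("pics/s9.png",cv2.resize(c["img"][170:240,190:290,::-1],None,fx=6,fy=6,interpolation=cv2.INTER_NEAREST))
k=(Q[...,0]>.45)&(Q[...,0]<.62)&(abs(Q[...,1]+.015)<.033)&(Q[...,2]>.02)&(Q[...,2]<.06)
for v in range(196,212,3):
    q=Q[v][k[v]]; print(v,np.round(q[[0,1,-2,-1]],3).tolist())
```

```text
[ 0.50583331 -0.01206536  0.00907327] [ 1.79998782e+02  2.12824805e-03 -1.75690727e+02] [ 0.64152916  0.55155251 -0.33798532] 0.08766044079928056Traceback (most recent call last):
  File "<stdin>", line 8, in <module>
IndexError: index 0 is out of bounds for axis 0 with size 0
```

View pics/s9.png

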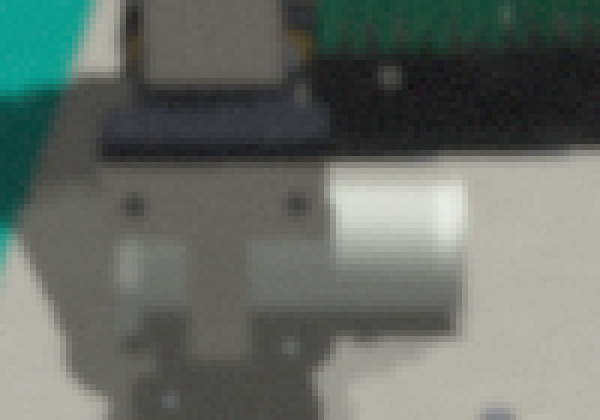

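Foot mid-plane at crop x≈128, i.e. about 32 mm behind the fingers (x≈0.473), matching the plan. I'll slide back along the beaker's axis and grip the foot lightly.

Call:
step_arm(commands=[[[4,0,0],0],[[8,0,0],0],[[9,0,0],0],[[8,0,0],0],[[4,0,0],0],[[0,0,0],0]])

```text
time_s: 24.7
tcp_pos: [0.4727, -0.0145, 0.0092]
eef_rot: [180.0, 0.0, -175.7]
contact_force: [0.5, 0.2, 0.1]
gripper_width: 0.0877
```

Call:
step_arm(commands=[[[0,0,0],0],[[0,0,0],0],[[0,0,0],0],[[0,0,0],0],[[0,0,0],0],[[0,0,0],0]], gripper=1, grip_force=5)

```text
time_s: 25.45
tcp_pos: [0.4729, -0.0145, 0.0091]
eef_rot: [180.0, 0.0, -175.7]
contact_force: [1.0, -0.6, 0.4]
gripper_width: 0.0641
```

Width 64.1 mm: gripped across the corners. Starting the tip-up along an arc about the rim, then a look.

Call:
step_arm(commands=[[[-0.5,0,-3],0],[[-1.5,0,-5],0],[[-2.8,0,-8],0],[[-3.3,0,-8.2],0],[[-4,0,-8.3],0],[[-4.5,0,-7.8],0],[[-3,0,-5],0],[[-1.5,0,-2.5],0],[[0,0,0],0]])

```text
time_s: 26.58
tcp_pos: [0.494, -0.013, 0.0569]
eef_rot: [180.0, -0.0, -175.7]
contact_force: [0.2, -0.1, -0.9]
gripper_width: 0.0635
```

```bash
cat > look.py <<'E'
import sys
from plant import r, imaging
from h import *
n=sys.argv[1]; a=[int(x) for x in sys.argv[2].split(',')]; f=float(sys.argv[3]); cam=sys.argv[4] if len(sys.argv)>4 else "side"
s=r.get_state();print(s["time_s"],s["tcp_pos"],s["eef_rot"],s["contact_force"],s["gripper_width"])
c=imaging.capture(cam);np.savez(n+".npz",**c)
cv2.imwrite(f"pics/{n}.png",cv2.resize(c["img"][a[0]:a[1],a[2]:a[3],::-1],None,fx=f,fy=f,interpolation=cv2.INTER_CUBIC))
E
python3 look.py s10 110,240,180,300 4.5
```

```text
26.575 [ 0.49398469 -0.0129684   0.05685779] [ 1.79999213e+02 -1.54591956e-03 -1.75693352e+02] [ 0.23003135 -0.08642657 -0.90096428] 0.0634548492695517
```

View pics/s10.png

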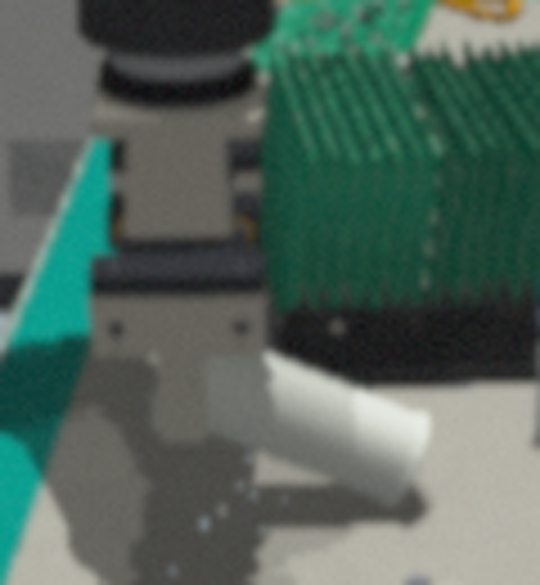

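The beaker tilts with its rim on the mat (rim at crop (395,465)). Continuing the arc.

Call:
step_arm(commands=[[[-3,0,-3.6],0],[[-5,0,-6],0],[[-6,0,-6.5],0],[[-7,0,-6.3],0],[[-7.5,0,-5.7],0],[[-7.5,0,-4.9],0],[[-7.5,0,-4.5],0],[[-7,0,-3.5],0],[[-4,0,-2],0],[[-1.5,0,-0.7],0],[[0,0,0],0]])

```text
time_s: 28.0
tcp_pos: [0.5496, -0.0088, 0.1004]
eef_rot: [-180.0, -0.0, -175.7]
contact_force: [-1.0, -0.3, -0.9]
gripper_width: 0.0633
```

```bash
python3 look.py s11 90,240,180,310 4
```

```text
28.0 [ 0.54962722 -0.00883082  0.1003602 ] [-1.79998857e+02 -2.28847753e-02 -1.75699813e+02] [-0.96479892 -0.29860873 -0.94802121] 0.06329821380760663
```

View pics/s11.png

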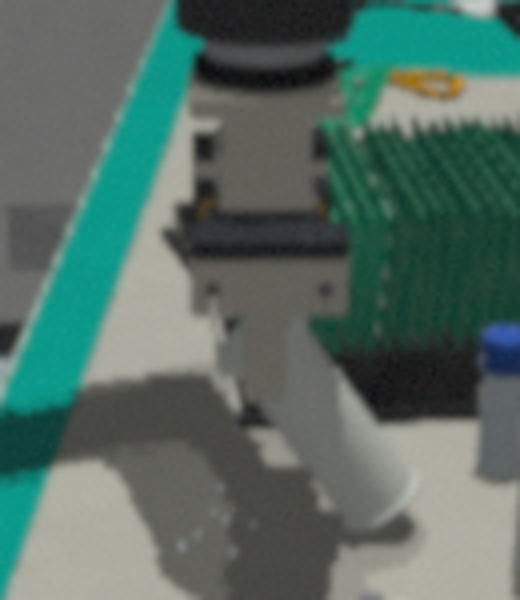

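Further up, about 60° (rim at crop (385,510)). Finishing the arc so the rim comes flat.

Call:
step_arm(commands=[[[-3,0,-1.2],0],[[-5,0,-1.8],0],[[-6,0,-1.6],0],[[-5,0,-1.4],0],[[-3,0,-0.7],0],[[-1,0,-0.3],0],[[0,0,0],0],[[0,0,0],0]])

```text
time_s: 29.05
tcp_pos: [0.5725, -0.007, 0.1075]
eef_rot: [180.0, -0.0, -175.7]
contact_force: [0.8, 0.1, -1.8]
gripper_width: 0.0632
```

```bash
python3 look.py s12 90,240,180,310 4
```

```text
29.05 [ 0.57253017 -0.00704632  0.10753767] [ 1.79998293e+02 -8.14390835e-03 -1.75691525e+02] [ 0.76400208  0.08122063 -1.82373848] 0.06318880883111881
```

View pics/s12.png

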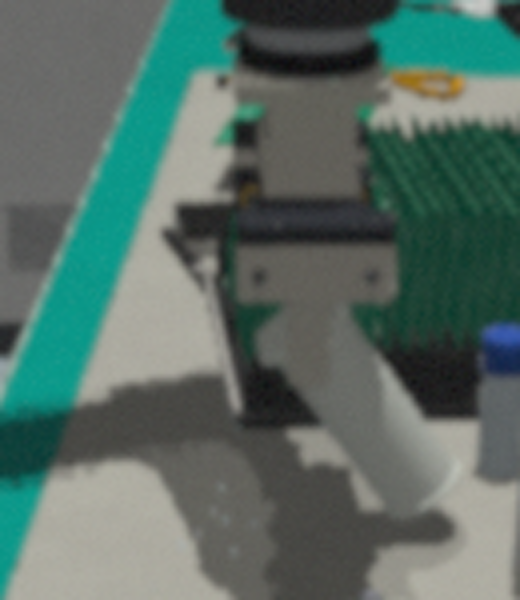

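It stuck about 28° off vertical, lifted just clear of the mat (rim at crop (410,490)). I'll ease the grip to 3 N to let it swing further.

Call:
step_arm(commands=[[[0,0,0],0],[[0,0,0],0],[[0,0,0],0]], grip_force=3)

```text
time_s: 29.48
tcp_pos: [0.5728, -0.007, 0.1077]
eef_rot: [180.0, 0.0, -175.7]
contact_force: [0.2, -0.1, -0.7]
gripper_width: 0.0636
```

```bash
python3 look.py s13 90,240,180,310 4
python3 - <<'E'
from h import *
s=load("s13");Q=cloud(s)
for v in range(192,224,2):
    q=Q[v,250:300]; k=(abs(q[:,1]+.02)<.04)&(q[:,2]>.008)&(q[:,0]<.66)
    if k.sum()>2: i=np.where(k)[0]+250; print(v,i[0],i[-1],np.round([Q[v,i[0],0],Q[v,i[-1],0],np.median(q[k,1]),np.median(q[k,2])],3))
E
```

```text
29.475 [ 0.57278436 -0.00704168  0.10768358] [ 1.79999642e+02  1.13093199e-02 -1.75688031e+02] [ 0.21140479 -0.05059744 -0.67906491] 0.06362634989656626
192 253 275 [ 0.567  0.617 -0.025  0.084]
194 254 276 [ 0.57   0.619 -0.026  0.079]
196 255 277 [ 0.572  0.622 -0.026  0.074]
198 256 278 [ 0.574  0.624 -0.025  0.069]
200 257 279 [ 0.577  0.627 -0.024  0.064]
202 257 279 [ 0.577  0.627 -0.024  0.059]
204 259 280 [ 0.581  0.629 -0.025  0.054]
206 259 281 [ 0.581  0.632 -0.025  0.049]
208 260 282 [ 0.584  0.634 -0.024  0.044]
210 261 283 [ 0.586  0.637 -0.024  0.039]
212 262 284 [ 0.589  0.639 -0.022  0.033]
214 263 284 [ 0.591  0.639 -0.023  0.029]
216 264 284 [ 0.593  0.639 -0.024  0.023]
218 264 282 [ 0.593  0.634 -0.024  0.019]
220 266 279 [ 0.598  0.628 -0.026  0.015]
222 270 275 [ 0.607  0.619 -0.028  0.011]
```

View pics/s13.png

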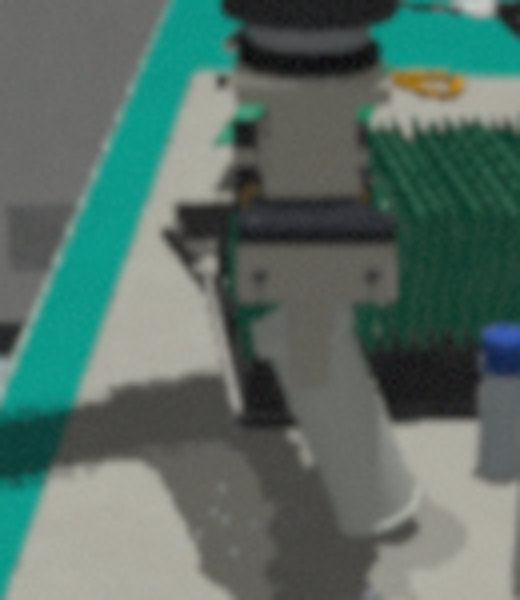

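Now about 22° off vertical with the rim edge just on the mat (edge x≈0.60). Dragging the top over the rim edge, +x about 49 mm, will bring it upright.

Call:
step_arm(commands=[[[-3,0,-0.4],0],[[-6,0,-0.6],0],[[-7,0,-0.5],0],[[-7,0,-0.2],0],[[-7,0,0.1],0],[[-7,0,0.5],0],[[-6,0,0.8],0],[[-4,0,0.6],0],[[-2,0,0.4],0],[[0,0,0],0]])

```text
time_s: 30.78
tcp_pos: [0.6216, -0.0034, 0.107]
eef_rot: [-180.0, 0.0, -175.7]
contact_force: [-1.2, 0.7, 3.4]
gripper_width: 0.0643
```

```bash
python3 look.py s14 90,240,180,310 4
python3 - <<'E'
from h import *
s=load("s14");Q=cloud(s)
for v in range(184,228,4):
    q=Q[v,250:320]; k=(abs(q[:,1]+.02)<.04)&(q[:,2]>.008)&(q[:,0]<.67)
    if k.sum()>2: i=np.where(k)[0]+250; print(v,i[0],i[-1],np.round([Q[v,i[0],0],Q[v,i[-1],0],np.median(q[k,1]),np.median(q[k,2])],3))
E
```

```text
30.775 [ 0.62159009 -0.0033661   0.10700809] [-1.79997487e+02  1.29409649e-03 -1.75688494e+02] [-1.2094385   0.70092728  3.42315998] 0.06428181955227116
184 267 287 [ 0.598  0.643 -0.049  0.114]
188 267 287 [ 0.599  0.643 -0.024  0.093]
192 266 286 [ 0.597  0.641 -0.023  0.083]
196 266 286 [ 0.597  0.642 -0.023  0.074]
200 266 286 [ 0.597  0.642 -0.024  0.065]
204 266 286 [ 0.597  0.643 -0.023  0.053]
208 266 286 [ 0.597  0.643 -0.022  0.043]
212 265 285 [ 0.595  0.641 -0.023  0.034]
216 266 285 [ 0.598  0.642 -0.024  0.024]
220 267 284 [ 0.6    0.639 -0.024  0.014]
```

View pics/s14.png

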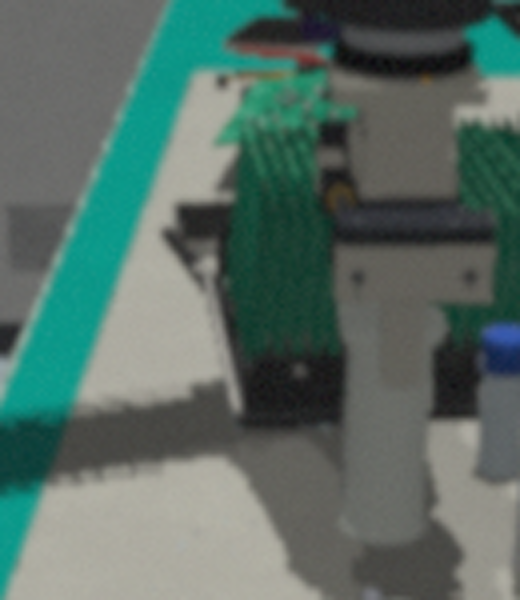

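The beaker now stands upright, rim flat on the mat: its edges are at constant x (0.597 and 0.642) from z 0.11 to 0.014, with 3 N of contact. I'll firm the grip and lift.

Call:
step_arm(commands=[[[0,0,0],0],[[0,0,0],0],[[0,0,0],0],[[0,0,-1],0],[[0,0,-4],0],[[0,0,-10],0],[[0,0,-16],0],[[0,0,-20],0],[[0,0,-20],0],[[0,0,-20],0],[[0,0,-16],0],[[0,0,-10],0],[[0,0,-4],0],[[0,0,0],0]], grip_force=15)

```text
time_s: 32.58
tcp_pos: [0.6214, -0.0034, 0.2276]
eef_rot: [180.0, -0.0, -175.7]
contact_force: [0.1, -0.4, -1.0]
gripper_width: 0.0625
```

```bash
python3 look.py s15 60,240,180,310 3.3
python3 - <<'E'
from h import *
s=load("s15");Q=cloud(s)
for v in range(130,190,4):
    q=Q[v,250:320]; k=(abs(q[:,1]+.02)<.04)&(q[:,2]>.08)&(q[:,0]<.67)
    if k.sum()>2: i=np.where(k)[0]+250; print(v,i[0],i[-1],np.round([Q[v,i[0],0],Q[v,i[-1],0],np.median(q[k,1]),np.median(q[k,2])],3))
E
```

```text
32.575 [ 0.62142684 -0.00336411  0.22763772] [ 1.79996773e+02 -2.27686112e-02 -1.75695336e+02] [ 0.06532639 -0.40874281 -0.99840587] 0.06250891738012918
130 268 290 [ 0.598  0.644 -0.029  0.228]
134 268 289 [ 0.598  0.643 -0.024  0.217]
138 268 289 [ 0.598  0.643 -0.025  0.209]
142 268 289 [ 0.598  0.643 -0.025  0.2  ]
146 268 289 [ 0.599  0.644 -0.025  0.191]
150 268 289 [ 0.599  0.644 -0.024  0.182]
154 268 289 [ 0.599  0.645 -0.023  0.173]
158 268 289 [ 0.599  0.645 -0.023  0.164]
162 268 289 [ 0.6    0.646 -0.023  0.155]
166 268 288 [ 0.6    0.643 -0.022  0.145]
170 267 289 [ 0.598  0.647 -0.022  0.136]
174 268 288 [ 0.6    0.644 -0.023  0.127]
```

View pics/s15.png

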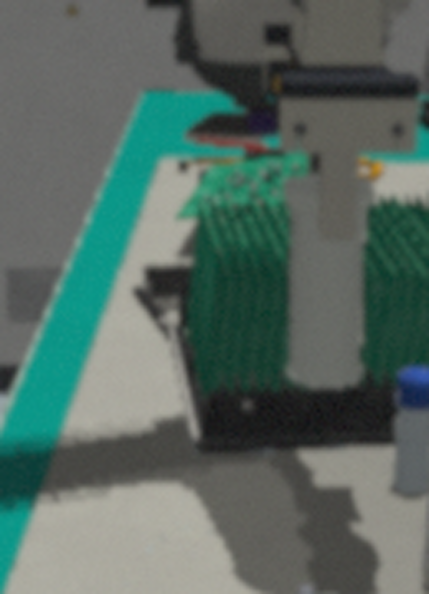

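Beaker hangs straight and held (edges x≈0.599/0.644 over its whole length). Carrying it over the free peg.

Call:
step_arm(commands=[[[0.5,-4,0],0],[[1.2,-9.4,0],0],[[2,-16,0],0],[[2.5,-20,0],0],[[3,-23,0],0],[[3,-23,0],0],[[3,-23,0],0],[[3,-23,0],0],[[3,-23,0],0],[[2.5,-22,0],0],[[2.3,-18,0],0],[[1.7,-14,0],0],[[1.2,-9,0],0],[[0.6,-5,0],0],[[0,0,0],0],[[0,0,0],0]])

```text
time_s: 34.62
tcp_pos: [0.6097, -0.2369, 0.2279]
eef_rot: [180.0, 0.0, -175.7]
contact_force: [-0.5, -0.4, -0.8]
gripper_width: 0.0629
```

```bash
python3 look.py s16 80,340,210,350 2.3; python3 look.py t16 120,230,240,400 4 top
python3 - <<'E'
from h import *
s=load("s16");Q=cloud(s)
for v in range(150,260,5):
    q=Q[v,230:320]; k=(abs(q[:,1]+.255)<.03)&(q[:,2]>.08)&(q[:,0]<.67)
    if k.sum()>2: i=np.where(k)[0]+230; print(v,i[0],i[-1],np.round([Q[v,i[0],0],Q[v,i[-1],0],np.median(q[k,1]),np.median(q[k,2])],3))
E
```

```text
34.625 [ 0.60971414 -0.23688086  0.2278697 ] [ 1.79994770e+02  2.14495979e-03 -1.75663436e+02] [-0.45423776 -0.40898457 -0.79484541] 0.06289333330585505
34.675 [ 0.60975819 -0.2368486   0.22792203] [ 1.79997151e+02  6.18077038e-03 -1.75657722e+02] [ 0.78240253 -0.30832631 -0.9387985 ] 0.06263523459895821
150 259 271 [ 0.583  0.603 -0.226  0.252]
155 258 292 [ 0.581  0.637 -0.248  0.252]
160 259 293 [ 0.583  0.639 -0.26   0.248]
165 261 289 [ 0.587  0.633 -0.259  0.238]
170 261 288 [ 0.587  0.631 -0.259  0.23 ]
175 261 288 [ 0.587  0.632 -0.26   0.221]
180 261 288 [ 0.587  0.632 -0.258  0.212]
185 261 288 [ 0.587  0.633 -0.258  0.203]
190 261 288 [ 0.587  0.633 -0.257  0.194]
195 260 288 [ 0.586  0.634 -0.257  0.184]
200 260 287 [ 0.586  0.632 -0.257  0.175]
205 260 287 [ 0.586  0.633 -0.258  0.166]
210 261 287 [ 0.588  0.633 -0.257  0.156]
215 261 287 [ 0.588  0.633 -0.257  0.147]
220 260 288 [ 0.587  0.636 -0.256  0.136]
225 262 286 [ 0.59   0.632 -0.256  0.127]
240 270 275 [ 0.605  0.614 -0.24   0.088]
```

View pics/s16.png

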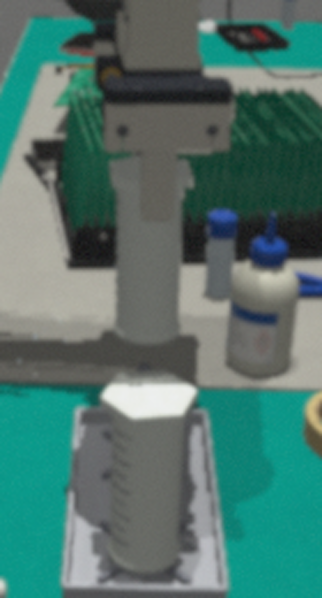

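View pics/t16.png

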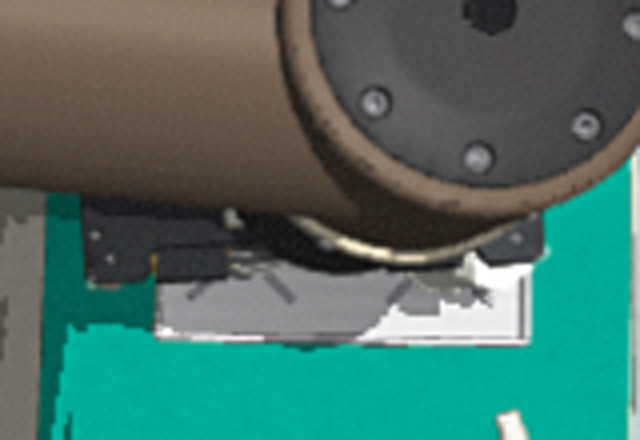

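Side view: peg tip centre x≈0.6095 just under the beaker, beaker axis x≈0.610, so they're aligned within 1 mm. Lowering.

Call:
step_arm(commands=[[[0,0,4],0],[[0,0,10],0],[[0,0,14],0],[[0,0,14],0],[[0,0,14],0],[[0,0,14],0],[[0,0,12],0],[[0,0,8],0],[[0,0,4],0],[[0,0,0],0]])

```text
time_s: 35.98
tcp_pos: [0.6097, -0.2374, 0.1338]
eef_rot: [-180.0, -0.0, -175.7]
contact_force: [-0.2, -0.3, -0.6]
gripper_width: 0.0633
```

Call:
step_arm(commands=[[[0,0,3],0],[[0,0,3],0],[[0,0,3],0],[[0,0,3],0],[[0,0,2],0],[[0,0,2],0],[[0,0,1],0],[[0,0,0],0]])

```text
time_s: 36.98
tcp_pos: [0.6096, -0.2373, 0.1168]
eef_rot: [180.0, -0.0, -175.7]
contact_force: [-0.1, 0.1, -0.8]
gripper_width: 0.0628
```

No contact yet; about 2-3 mm to go. Creeping.

Call:
step_arm(commands=[[[0,0,0.7],0],[[0,0,0.7],0],[[0,0,0.6],0],[[0,0,0],0]])

```text
time_s: 37.48
tcp_pos: [0.6096, -0.2373, 0.1148]
eef_rot: [180.0, -0.0, -175.7]
contact_force: [-0.2, -0.2, -1.3]
gripper_width: 0.063
```

Call:
step_arm(commands=[[[0,0,0.5],0],[[0,0,0.5],0],[[0,0,0.5],0],[[0,0,0],0]])

```text
time_s: 37.98
tcp_pos: [0.6103, -0.2374, 0.114]
eef_rot: [-180.0, 0.1, -175.7]
contact_force: [-0.1, 1.3, 4.3]
gripper_width: 0.0631
```

```bash
python3 look.py s17 150,350,210,350 3
```

```text
37.975 [ 0.61027937 -0.23736864  0.11404309] [-1.79974756e+02  7.98611154e-02 -1.75674758e+02] [-0.06319212  1.28331657  4.30802072] 0.06305700410753892
```

View pics/s17.png

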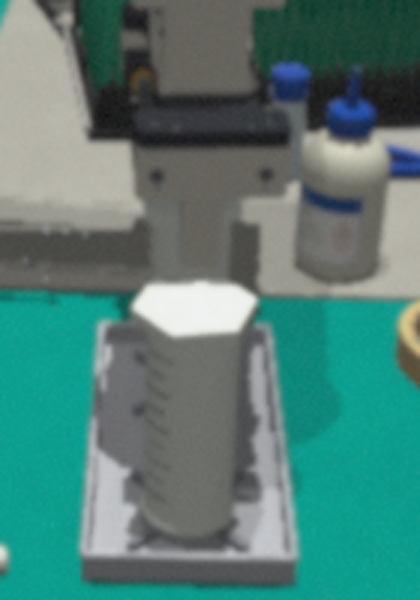

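Contact 4 N at TCP z 0.114, the height predicted for the rim on the seat. I'll ease the grip so it settles, then open and rise.

Call:
step_arm(commands=[[[0,0,0],0],[[0,0,0],0],[[0,0,0],0]], grip_force=3)

```text
time_s: 38.4
tcp_pos: [0.6101, -0.2374, 0.1138]
eef_rot: [-180.0, 0.1, -175.7]
contact_force: [1.5, 0.3, 5.4]
gripper_width: 0.0639
```

Call:
step_arm(commands=[[[0,0,0],0],[[0,0,0],0],[[0,0,0],0],[[0,0,0],0],[[0,0,0],0],[[0,0,0],0]], gripper=0)

```text
time_s: 39.15
tcp_pos: [0.6096, -0.2373, 0.1133]
eef_rot: [180.0, -0.0, -175.7]
contact_force: [0.2, 0.7, 0.0]
gripper_width: 0.0878
```

Call:
step_arm(commands=[[[0,0,-4],0],[[0,0,-10],0],[[0,0,-20],0],[[0,0,-25],0],[[0,0,-25],0],[[0,0,-20],0],[[0,0,-10],0],[[10,10,0],0],[[20,25,0],0],[[20,35,0],0],[[20,35,0],0],[[20,35,0],0],[[20,35,0],0],[[20,35,0],0],[[10,25,0],0],[[5,10,0],0],[[0,0,0],0]])

```text
time_s: 41.28
tcp_pos: [0.446, -0.0036, 0.2271]
eef_rot: [180.0, -0.0, -175.6]
contact_force: [0.3, 0.5, 0.4]
gripper_width: 0.0876
```

```bash
python3 look.py s18 150,360,110,370 2.8; python3 look.py t18 90,290,140,400 2.8 top
python3 - <<'E'
from h import *
t=load("t18");P=cloud(t);s=load("s18");Q=cloud(s);t0=load("top0")
hsv=cv2.cvtColor(t["img"],cv2.COLOR_RGB2HSV)
k=(abs(P[...,0]-.61)<.07)&(abs(P[...,1]+.238)<.055)&(P[...,2]>.12)&(P[...,2]<.15)
v,u=np.where(k);print("foot top n",k.sum(),"z",np.median(P[k][:,2]),"p10-90",np.percentile(P[k][:,2],[10,90]),"centre",plane(t,[[(u.min()+u.max())/2,(v.min()+v.max())/2]],.137))
A=np.c_[P[k][:,:2],np.ones(k.sum())];c=np.linalg.lstsq(A,P[k][:,2],rcond=None)[0];print("slope deg",np.degrees(c[:2]))
k=(abs(Q[...,0]-.61)<.05)&(abs(Q[...,1]+.238)<.05)&(Q[...,2]>.125)&(Q[...,2]<.15);print("side foot z",k.sum(),np.median(Q[k],axis=0),Q[k].min(0),Q[k].max(0))
for a,(y0,y1,x0,x1) in dict(hang=(155,200,340,380),bottle=(110,150,212,250),swab=(128,152,155,180)).items():
    d=np.abs(t["img"][y0:y1,x0:x1].astype(int)-t0["img"][y0:y1,x0:x1]).max(2); print(a,np.percentile(d,[50,95,99]),d.max())
E
```

```text
41.275 [ 0.44602043 -0.00359514  0.22713258] [ 1.79997228e+02 -9.31958213e-03 -1.75606566e+02] [0.30675563 0.53847186 0.41406906] 0.08764248996879573
41.325 [ 0.44637732 -0.00398881  0.22712777] [-1.79994260e+02 -1.63217086e-02 -1.75646745e+02] [0.11581911 0.35476173 0.45585813] 0.08733616188437743
foot top n 623 z 0.13604711188915064 p10-90 [0.13374859 0.1380844 ] centre [[ 0.61089827 -0.23619296  0.137     ]]
slope deg [ 0.03986905 -0.17608999]
side foot z 566 [ 0.61066366 -0.24582047  0.1382836 ] [ 0.58246774 -0.27077291  0.12507139] [ 0.6386879  -0.20554624  0.14101346]
hang [19. 25. 27.] 29
bottle [18. 22. 24.] 26
swab [18. 22. 23.] 24
```

View pics/s18.png

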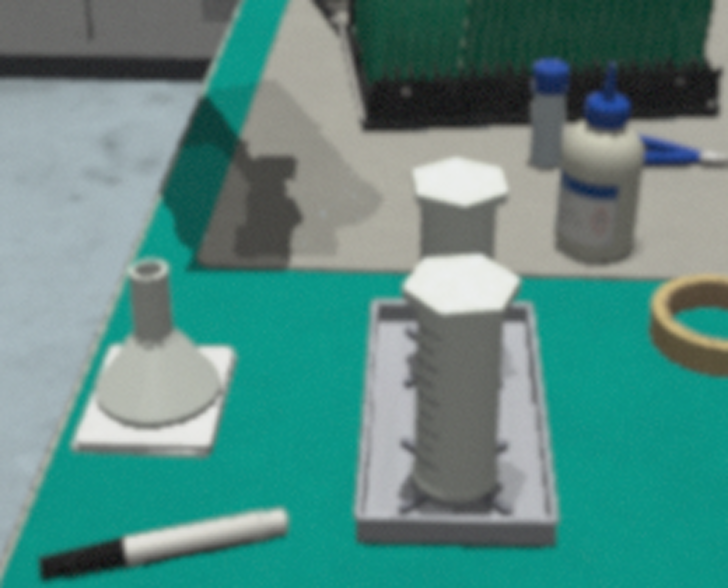

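View pics/t18.png

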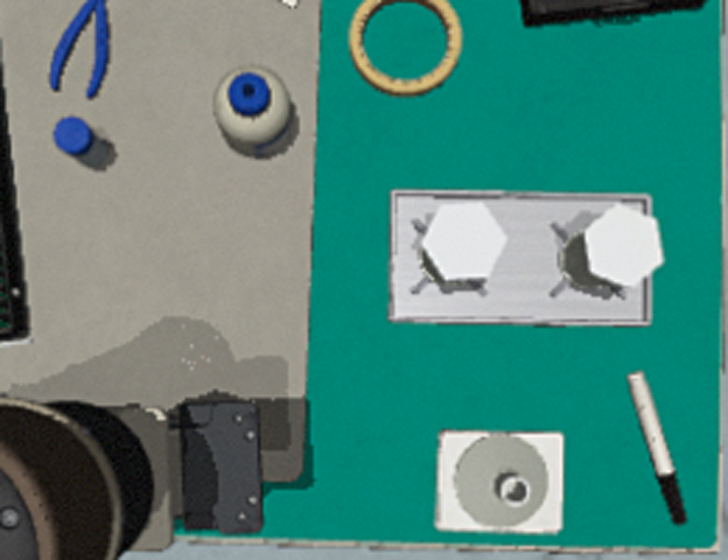

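Both beakers hang level with feet at z≈0.137 (tilt under 0.2°, centre about 0.611,-0.236). The funnel stands on the pad, and the neighbouring objects show only a uniform brightness change. Handing in.

Run:
```python
from plant import r, close_job
print(close_job())
```

```text
the job is handed in; nothing more can be done
None
```

The funnel now stands mouth down on the wipes, and the rinsed beaker hangs upside down on the freed left peg with its rim on the seat. I handed the job in at about 41 s.

**How I turned the beaker:** I did not use the recommended grip of 35 to 45 mm for the turn. Tried first, it lifted the beaker level without it swinging, and the 65 mm foot would not have passed between fingers closed on the tube. I set the beaker back down and gripped the foot across two corners. I tipped it up about its rim on the mat until it stood mouth down, then carried it to the peg.

**Last checks:**
- **Beaker:** the foot's top is at z ≈ 0.136–0.138 m (0.137 expected when seated). Its tilt is under 0.2°, and it is within about 2 mm of the peg axis. On lowering, contact of about 4 N came at the height predicted for the seat.
- **Funnel:** it stands upright, fully on the pad.
- **Hanging beaker, bottle and swab tube:** compared with the first pictures, there was only an even brightness change and no sign of movement.
- **Robot:** it was clear of everything at hand-in.

**Disagreement:** the fingers stopped at about 43 mm on the funnel's 24 mm stem, and I found no visible cause. It held securely all the same.

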